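Tilt check: close the chamber, jack the marked lift point and hold it up

TASK

Gently lower the blue lid of the transducer chamber until it is closed, then slide the red lever jack so that its steel saddle stands centred under the yellow-marked lift point of the tilt plate. Pump its black handle: one full stroke down, let it come all the way back up, then press it fully down again and finish while still holding it down, so that the jack alone keeps the chamber tilted up for the reading. Leave the other bench items where they stand and do not press the green button.

Things in the scene. Friction and masses are not known exactly. Their poses are not given: they have to be found in the camera images.
- tilt_stand: Fixed stand; origin on the bench, z up. Foot slab x -90..90, y -80..120 mm, 12 high. Steel tilt plate 170 (x) by 200 (y), 12 thick, underside 80 mm up, hinged along x at y = 110. From its edge at y = -90 a tab 46 mm wide runs to y = -175, bench free below. Posts of radius 8 at (+-70, -65) carry the plate. Includes plate, chamber and lid.
- chamber (a point): Grey open chamber 160 (x) by 150 (y) by 70 mm fixed on the tilt plate over the stand's origin, rim 162 mm above the bench, a transducer fixed inside. Origin under its centre, 92 mm above the bench; axes as the stand's while the plate lies flat
- lift_point (a point): Lift point: centre of the round rubber pad (radius 16) under the tab, at (0, -150) mm in the stand's x, y, 78 mm above the bench at rest; a yellow disc with a black dot on the tab's top marks it (92 mm up). Axes as the stand's while the plate lies flat.
- tilt_plate (a joint): Tilt of the plate, rad: 0 lying flat on its posts (as at the start), grows as the tab rises, up to 0.15. A fully pressed jack under the lift point gives about 0.06. The whole plate loads the lift point with about 7 N.
- chamber_lid (a joint): Opening of the blue chamber lid, rad: 0 closed, starts 0.9 to 1.25, at most 1.6. Stiff hinge: it stays where it is left; about 2 N at the handle moves it.
- chamber_lid_hinge (a point): Middle of the lid's hinge line, at (80, 0) mm of the stand, 162 mm above the bench. Its axes turn with the lid: y is the hinge line, -x runs along the lid to the free edge, z points out of its outer face. Lid 160 (hinge to free edge) by 150 by 8 mm. Opening turns it about +y, lifting the free edge.
- chamber_lid_handle (a point): Middle of the black bar handle on the lid's outer face: bar along the hinge direction, 75 mm long, 130 mm from the hinge line and 35 mm above the outer face (43 mm above the hinge). Axes as the lid's.
- pump_jack: Loose red lever jack, about 0.9 kg, slides on the bench. Origin on the bench under its grip block; x points to the saddle, z up. Base plate x -145..130, 80 mm wide, 12 thick. Grip block 40 (x) by 44 (y) mm, top 58 mm up: grasp it across y from above. Saddle axis at x = 100, handle to -x; a rib 36 mm high joins block and saddle.
- saddle_top (a point): Centre of the top face of the steel saddle (disc of radius 20) at (100, 0) mm of the jack, 68 mm above the bench at rest, so 10 mm below the lift point; it rises with the handle by 52 mm per rad, at most 26 mm.
- pump_handle (a joint): Pump handle, rad: 0 up (where its spring returns it), 0.5 fully down at its stop. Hinge axis at (-28, 0) mm of the jack, 50 mm up. Unloaded it takes 2 to 3 N at the pad to press, 5 to 7 N fully down with the plate on the saddle; let go, it returns by itself and the saddle sinks.
- handle_pad (a point): Centre of the top face of the black handle pad (34 by 40 mm, 12 thick) at the handle's end, 115 mm from its hinge. At 0 the arm slopes up to the rear by 0.45 rad: this point is (-129, 0) mm of the jack and 105 mm up; at 0.5 it is (-143, 0) mm and 50 mm up. The point's axes turn with the handle: at joint 0 they are the jack's.
- green_button (a joint): Domed green push button (radius 18) on the steel control box, m pressed: 0 out, 0.006 in. Leave alone.
- control_box: Fixed steel control box 110 by 140 by 60 mm carrying the green button, 85 mm high in all; origin under its centre. An obstacle.
- puck: Black mounting puck, radius 32, 30 mm high, loose; origin under its centre. Leave alone.
- coupler_a: Stainless quick coupler standing upright, radius 17, 56 mm high, loose; origin under its centre. Leave alone.
- coupler_b: A second, same quick coupler. Leave alone.
- spare_transducer: Silver transducer cylinder with brass port standing upright, radius 19, 82 mm high, loose; origin under its centre. Leave alone.
- ref_gauge: Glass-faced reference gauge on a foot, dial radius 55, 160 mm high, loose; origin under its foot. Leave alone.

How it is judged:
By the outcome, as a careful person would: the job done as asked, in the order asked, and still so for the second after the job is handed in, while the arm keeps its last pose, push and grip.
It also fails if it takes over 72 s, if anything falls off the work surface, if the arm or the gripper's body presses on something with over 40 N, if the wrist force passes 120 N, or if a joint passes its speed limit or range.

ROBOT

A 6-joint arm with a two-finger parallel gripper is mounted at the origin on the work surface. World frame = base frame: x ahead of the robot, y to its left, z up, the work surface at z = 0. Lengths are in m, angles in rad, forces in N, time in s.
With the tool pointing down it reaches from about 0.35 to 0.975 m from the base axis. Payload 4.9 kg.
Tool frame: the origin (TCP) lies at the very end of the fingers, on their centre line; the grasp point (between the pads) lies 19 mm behind it; z points along the fingers, y is the line along which they close (so a half turn about z gives the same grasp; the last joint's range is limited). The gripper opens to 85 mm and grips with 20 to 120 N. Pads are 22 mm wide; open, the fingers measure 114 mm over their backs; the gripper's body (76 mm by 85 mm) begins 54 mm behind the grasp point. The pads swing forward as they close: fully open they stand 13 mm farther back than shut.
Start: joints at [-1.261, 0.053, 1.613, -0, 1.476, -0.119], TCP at [0.26, -0.568, 0.231] pointing down, gripper open.
Joint ranges: [-3.01, 3.01], [-1.01, 2.22], [0.06, 2.58], [-1.02, 4.17], [0.09, 2.62], [-3.14, 3.14]. Speed limits (rad/s): [2.57, 2.57, 3.14, 3.14, 3.14, 3.14].

INTERFACE

Orientations are given as a unit quaternion [w, x, y, z].
In Python, from plant import * gives the robot as it stands.
- The arm moves only by the tool jog_arm, never from a script. Its argument "moves" is a list that holds one entry, the list of rows, each a list of 7 numbers: the finger opening in cm, from 0 to 8.54, then the shift along the tool's x, y, z in cm, then the turn, a rotation vector about the tool's x, y, z in rad. A call has 1 to 20 rows; each row shifts and turns the commanded pose from where the row before left it, along the tool's axes as they then stand; what a row does not reach is not made up. A row lasts 1/12 s, in which the tool goes at most 41.7 mm and 7.16 degrees, less where a joint would pass 70% of its speed; a pose out of reach is approached as far as the arm can. A call is refused whole if a number of a shift passes 4.17 or a number of a turn 0.125, either way. A call with a gripper value outside its range is refused whole. The fingers move at their own pace and stop on an object; the grip force is fixed at half the most. Time passes only in rows, so rows that do not move let the fingers close. It gives the time, the measured TCP pose, the force, the opening and the grip force at its end, in the units of the state.
- state(): the state, without advancing time (a new reading comes with each control period).
- grab_frame(name): name is "scene" or "top" or "wrist"; returns a dict with "color" (480x640x3 uint8, blue, green, red), "depth" (480x640 float32, m along the optical axis (not along the pixel's ray), 0 where there is no reading), "fx", "fy", "cx", "cy" (pixels), "k1" (the pictures are not rectified: a ray, as slopes to the right and down, at radius r is drawn at 1 + k1 r^2 times it, then the intrinsics apply), "R" (3x3) and "t" (3): a world point X has camera coordinates R X + t. Camera axes: x right, y down, z forward; pixel columns grow to the right and rows downward; lengths in m; the calibration is good to about 2 mm. A picture is of the moment at which its call begins.
- job_done(): hands the job in; it is judged then, once.
Trained networks look in a picture, given as the dict that the camera call returned (one of the last four; its "shot" number tells which), for a name from the list of things; names that differ only in an ending like _2 or _b are one class to them, and where a whole thing is asked for, a point or a joint stands for the part that bears it (a point fixed in the world has none). Each returns a list of dicts, best first, with "p" (0 to 1); they miss things now and then, are a little off and sometimes report something else, mostly with a low value. They report only what shows in the picture. A call takes as long as a camera call.
- recognise(name, picture): "rect" ([centre column, centre row, width, height] in pixels, round what is visible of it).
- regions_of(name, picture): "pixels" (480x640 bool, what is visible of it) and "rect" ([centre column, centre row, width, height] in pixels, round what is visible of it).
The state is a dict: "time": time; "joint_pos": joint angles; "joint_vel": joint speeds; "joint_efforts": joint torques, N m; "tool_pos": TCP position; "tool_rot": TCP orientation; "contact_force": force on the tool from outside, world axes, zero at the start; "ft_torque": the same for the moment, N m; "gripper_width": opening from 0.0 (shut) to 1.0 (fully open); "grasp_force": force on a finger pad.
Only numpy, scipy, OpenCV 4.12 (cv2) and the standard library are available. Lean on these libraries where they do the work, as an engineer would, in place of code of your own. Each camera call takes 0.05 s, during which the arm holds its last target. There are 200 camera calls.

## Working session

There is one attempt and no reset: what is moved stays moved. The work goes in short steps, Python scripts to look and compute and a tool call to move; the robot and the scene stay as the last step left them, time stands still between calls to the robot, and variables do not carry over. Pictures are saved under pics/ and viewed, at most 10 in all, crops included, and the job is handed in when it is done.

Besides the shell and the picture viewer there is one more tool, called after "Call:" as name(argument=value, ...), one argument or row to a line, values as JSON. jog_arm: Moves the arm, as the interface text tells. Its arguments: {"type":"object","properties":{"moves":{"type":"array"}},"required":["moves"]}

```bash
mkdir -p pics; ls; cat > h.py <<'E'
from plant import *
import numpy as np, cv2
from scipy.spatial.transform import Rotation as Ro
def cam(f):
    K=np.array([[f['fx'],0,f['cx']],[0,f['fy'],f['cy']],[0,0,1.]]); return K,np.array([f['k1'],0,0,0,0.])
def ray(f,uv):
    K,d=cam(f); p=cv2.undistortPoints(np.array(uv,float).reshape(-1,1,2),K,d)[:,0]
    return np.c_[p,np.ones(len(p))]
def pts(f,uv,z=None):
    r=ray(f,uv); R=np.array(f['R']);t=np.array(f['t']); D=r@R; C=-R.T@t
    if z is not None: return C+D*((z-C[2])/D[:,2])[:,None]
    uv=np.array(uv,float).reshape(-1,2); d=np.array([f['depth'][int(round(v)),int(round(u))] for u,v in uv])
    return C+D*d[:,None]
def proj(f,X):
    K,d=cam(f); R=np.array(f['R']); return cv2.projectPoints(np.array(X,float).reshape(-1,1,3),cv2.Rodrigues(R)[0],np.array(f['t'],float),K,d)[0][:,0]
def cloud(f,m):
    v,u=np.nonzero(m&(f['depth']>0)); P=pts(f,np.c_[u,v]); return P
E
python3 - <<'E'
from h import *
ims=[]
for n in ['scene','top']:
    f=grab_frame(n); ims.append(f['color']); cv2.imwrite(f'pics/{n}0.png',f['color'])
    print(n,f['k1'],f['fx'],-np.array(f['R']).T@f['t'])
    for name in ['tilt_stand','chamber_lid','chamber_lid_handle','lift_point','pump_jack','saddle_top','handle_pad','puck','coupler_a','spare_transducer','ref_gauge','control_box']:
        for d in regions_of(name,f)[:2]:
            P=cloud(f,d['pixels']); print(name,round(d['p'],2),np.round(d['rect']),np.round(np.median(P,0),3) if len(P) else None, np.round(P.min(0),3) if len(P) else '',np.round(P.max(0),3) if len(P) else '')
print(state())
E
```

```text
pics
scene -0.05654706308990092 557.5495256140828 [ 1.51383334 -0.62227195  0.94989638]
tilt_stand 0.9 [360. 238. 118. 126.] [0.617 0.175 0.132] [ 0.135  0.022 -0.007] [0.673 0.694 0.32 ]
chamber_lid 0.98 [375. 211.  60.  77.] [0.62  0.188 0.242] [ 0.135  0.115 -0.001] [0.653 0.694 0.32 ]
chamber_lid 0.38 [357. 225. 108. 104.] [0.616 0.168 0.162] [ 0.117  0.022 -0.005] [0.656 0.617 0.32 ]
chamber_lid_handle 0.86 [375. 210.  54.  75.] [0.62  0.187 0.243] [0.581 0.115 0.155] [0.652 0.273 0.32 ]
lift_point 0.65 [356. 226. 108. 103.] [0.616 0.168 0.162] [ 0.117  0.022 -0.005] [0.659 0.694 0.32 ]
lift_point 0.63 [330. 356.  15.  23.] [ 0.794 -0.078  0.035] [ 0.735 -0.09  -0.003] [ 0.806 -0.028  0.058]
pump_jack 0.67 [213. 324. 122.  54.] [ 0.557 -0.255  0.012] [ 0.366 -0.378 -0.007] [ 0.623 -0.074  0.114]
pump_jack 0.57 [330. 357.  15.  26.] [ 0.794 -0.078  0.033] [ 0.737 -0.09  -0.003] [ 0.806 -0.028  0.058]
saddle_top 0.57 [254. 305.  16.  13.] [ 0.578 -0.135  0.066] [ 0.478 -0.155 -0.004] [ 0.598 -0.085  0.072]
handle_pad 0.92 [182. 318.  56.  14.] [ 0.528 -0.328  0.087] [ 0.397 -0.374
[... 2205 characters left out ...]
nt_pos': array([-1.26099669e+00,  5.27299922e-02,  1.61290119e+00,  9.60472569e-06,
        1.47603287e+00, -1.18955332e-01]), 'joint_vel': array([-0.00208575, -0.00136625, -0.00086114, -0.00012412,  0.00029821,
        0.00057224]), 'joint_efforts': array([-1.75110585e-03, -3.93676507e+01, -3.70453584e+01, -2.39832661e-04,
        5.83490364e-04, -3.79575326e-06]), 'tool_pos': array([ 0.25985627, -0.5683875 ,  0.23128425]), 'tool_rot': array([-3.59939775e-05,  9.77109114e-01,  2.12738757e-01,  1.35756292e-06]), 'contact_force': array([-0.72777934, -1.01219143,  0.34577444]), 'ft_torque': array([-0.04152402,  0.01146611,  0.01494329]), 'grasp_force': 0.0, 'gripper_width': 0.9967970969224893}
```

```bash
python3 - <<'E'
import cv2
a=cv2.imread('pics/top0.png')[100:340,90:540]; cv2.imwrite('pics/t1.png',cv2.resize(a,(800,427),interpolation=2))
a=cv2.imread('pics/scene0.png')[160:410,140:500]; cv2.imwrite('pics/s1.png',cv2.resize(a,(800,556),interpolation=2))
E
```

```text
(no output)
```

View pics/t1.png

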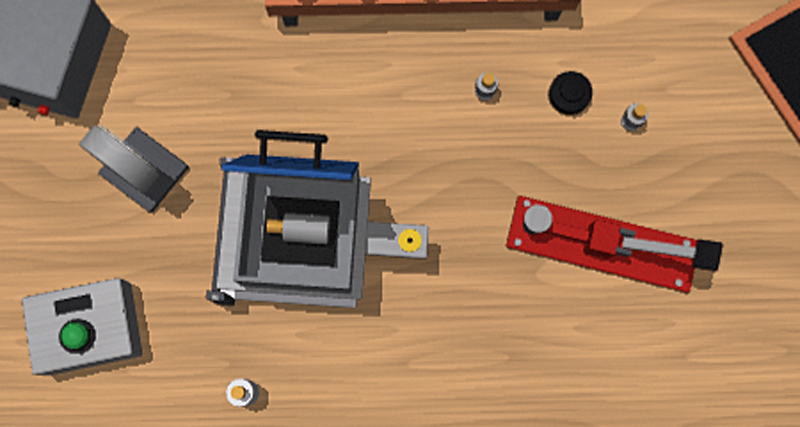

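View pics/s1.png

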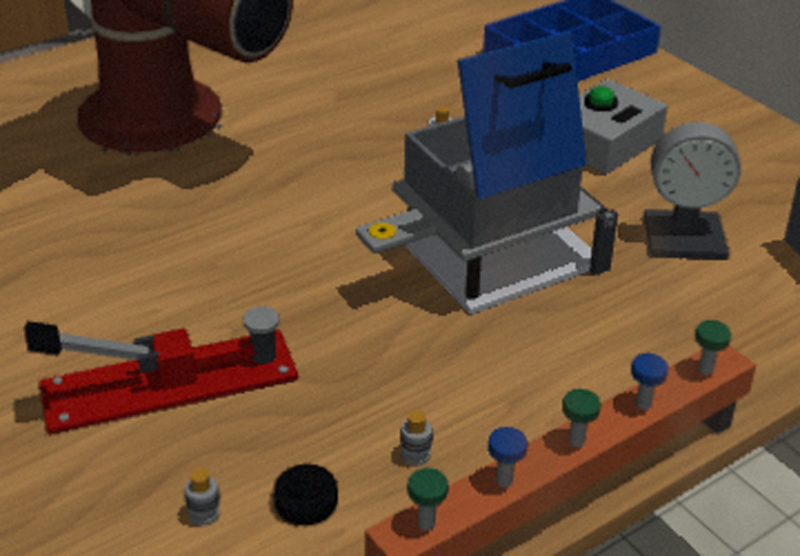

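```bash
cat >> h.py <<'E'
def masks(f):
    h=cv2.cvtColor(f['color'],cv2.COLOR_BGR2HSV); H,S,V=h[...,0],h[...,1],h[...,2]
    return dict(yel=(H>22)&(H<35)&(S>170)&(V>150), red=((H<6)|(H>174))&(S>190)&(V>60), blue=(H>105)&(H<125)&(S>150)&(V>60), dark=(V<45))
def blob(m,near=None):
    n,l,s,c=cv2.connectedComponentsWithStats(cv2.morphologyEx(m.astype(np.uint8),cv2.MORPH_CLOSE,np.ones((3,3))))
    i=1+np.argmax(s[1:,4]); return l==i,s[i],c[i]
E
python3 - <<'E'
from h import *
for n in ['scene','top']:
    f=grab_frame(n); M=masks(f)
    b,s,c=blob(M['yel']); print(n,'yel',s,c,pts(f,[c],.092))
    b,s,c=blob(M['red']); P=cloud(f,b); Q=P[(P[:,2]>.004)&(P[:,2]<.02)]
    r=cv2.minAreaRect((Q[:,:2]*1000).astype(np.float32)); print('jack base',r, cv2.boxPoints(r).round(0).tolist()); T=P[(P[:,2]>.048)&(P[:,2]<.066)]; print('block',np.median(T,0),cv2.minAreaRect((T[:,:2]*1000).astype(np.float32)))
    b2,s,c=blob(M['blue']&(np.indices(M['blue'].shape)[0]>170)); print('blue',s,c); P=cloud(f,b2); P=P[P[:,2]>.1]; 
    if len(P)>20:
        m=np.median(P,0); U,S,V=np.linalg.svd(P-m); print('lid plane',m,V[2],S,P.min(0),P.max(0))
    d=recognise('saddle_top',f)
    if d: print('sad',d[0]['rect'],pts(f,[d[0]['rect'][:2]],.068))
f=grab_frame('top'); D=cloud(f,np.ones((480,640),bool)); P=D[(D[:,2]>.150)&(D[:,2]<.172)&(abs(D[:,0]-.54)<.15)&(abs(D[:,1]-.2)<.15)]
r=cv2.minAreaRect((P[:,:2]*1000).astype(np.float32)); print('rim',r,cv2.boxPoints(r).tolist())
P=D[(D[:,2]>.084)&(D[:,2]<.1)&(abs(D[:,0]-.54)<.06)&(D[:,1]>-.02)&(D[:,1]<.1)]
r=cv2.minAreaRect((P[:,:2]*1000).astype(np.float32)); print('tab',r,cv2.boxPoints(r).tolist())
w=grab_frame('wrist'); s=state(); R=Ro.from_quat(s['tool_rot'][[1,2,3,0]]).as_matrix(); Rc=np.array(w['R']);C=-Rc.T@w['t']
print('wrist in tool',R.T@(C-s['tool_pos']),R.T@Rc.T, w['fx'])
E
```

```text
scene yel [306 260  12   7  62] [311.82258065 263.09677419] [[0.54418375 0.05104957 0.092     ]]
jack base ((548.0571899414062, -236.265869140625), (273.0385437011719, 86.07469940185547), 73.93265533447266) [[469.0, -356.0], [552.0, -379.0], [627.0, -117.0], [544.0, -93.0]]
block [ 0.55243332 -0.23003118  0.05639177] ((550.4495239257812, -229.62301635742188), (40.01420593261719, 47.35209274291992), 76.95399475097656)
blue [ 347  171   90   78 3958] [381.94163719 203.00050531]
lid plane [0.61918446 0.18867254 0.23838758] [ 0.93949822 -0.08981336  0.33057019] [2.52307486 2.35810867 0.14023334] [0.58111145 0.11548128 0.16271263] [0.65572628 0.27493466 0.31766998]
sad [255.7, 305.6, 9.8, 8.0] [[ 0.58581676 -0.14219364  0.068     ]]
top yel [314 229  13  12 121] [320.04132231 234.55371901] [[0.54216594 0.05070206 0.092     ]]
jack base ((543.5198974609375, -235.7253875732422), (274.7994079589844, 80.9773178100586), 74.05073547363281) [[467.0, -357.0], [545.0, -379.0], [620.0, -115.0], [542.0, -92.0]]
block [ 0.5451201  -0.22739865  0.05635035] ((539.989013671875, -245.35012817382812), (77
[... 241 characters left out ...]
77490234375, 167.64059448242188), 84.57789611816406) [[468.707275390625, 132.845947265625], [635.5977783203125, 117.00518798828125], [649.8016357421875, 266.6503601074219], [482.9111328125, 282.4911193847656]]
tab ((542.5758056640625, 63.81610870361328), (75.76033020019531, 46.562339782714844), 83.84202575683594) [[515.3655395507812, 28.65188980102539], [561.6592407226562, 23.65713882446289], [569.7860717773438, 98.98033142089844], [523.4923706054688, 103.97508239746094]]
wrist in tool [ 0.08259519 -0.00078535 -0.14206634] [[-7.89621028e-04 -9.47597256e-01 -3.19466458e-01]
 [ 9.99999621e-01 -8.65273693e-04  9.48777136e-05]
 [-3.66331783e-04 -3.19466262e-01  9.47597580e-01]] 404.9470331679117
```

Call:
jog_arm(
  moves=[
    [[0, 0, 0, -1.7, 0, 0, -0.1045], [0, 0, 0, -1.7, 0, 0, -0.1045], [0, 0, 0, -1.7, 0, 0, -0.1045], [0, 0, 0, -1.7, 0, 0, -0.1045], [0, 0, 0, -1.7, 0, 0, -0.1045], [0, 0, 0, -1.7, 0, 0, -0.1045], [0, 0, 0, -1.7, 0, 0, -0.1045], [0, 0, 0, -1.7, 0, 0, -0.1045], [0, 0, 0, -1.7, 0, 0, -0.1045], [0, 0, 0, -1.7, 0, 0, -0.1045]],
  ],
)

```text
time: 2.43
tool_pos: [0.2598, -0.5683, 0.4021]
tool_rot: [-0.0, 0.739, 0.674, -0.0]
contact_force: [0.4, 0.3, -0.2]
gripper_width: -0.003
grasp_force: 0.0
```

Call:
jog_arm(
  moves=[
    [[0, 2, 0.8, 0, 0, 0, 0], [0, 3.6, 1.5, 0, 0, 0, 0], [0, 3.6, 1.5, 0, 0, 0, 0], [0, 3.6, 1.5, 0, 0, 0, 0], [0, 3.6, 1.5, 0, 0, 0, 0], [0, 3.6, 1.5, 0, 0, 0, 0], [0, 3.6, 1.5, 0, 0, 0, 0], [0, 3.6, 1.5, 0, 0, 0, 0], [0, 3.6, 1.5, 0, 0, 0, 0], [0, 3.6, 1.5, 0, 0, 0, 0], [0, 3.6, 1.5, 0, 0, 0, 0]],
  ],
)

```text
time: 3.35
tool_pos: [0.4544, -0.2036, 0.4016]
tool_rot: [0.0, 0.741, 0.672, 0.0]
contact_force: [1.5, 0.1, 0.4]
gripper_width: -0.001
grasp_force: 0.0
```

```bash
python3 - <<'E'
from h import *
f=grab_frame('wrist'); cv2.imwrite('pics/w1.png',f['color']); M=masks(f); s=state()
R=Ro.from_quat(s['tool_rot'][[1,2,3,0]]).as_matrix(); print(s['tool_pos'],R[:,0],R[:,1])
for n in ['saddle_top','lift_point','pump_jack']:
    for d in regions_of(n,f)[:2]:
        P=cloud(f,d['pixels']); print(n,round(d['p'],2),np.round(d['rect']),np.median(P,0))
E
```

```text
[ 0.45690737 -0.19816802  0.40177458] [0.08941945 0.99598422 0.00442552] [ 0.99598876 -0.08943259  0.00286451]
pump_jack 0.76 [392. 200. 101. 239.] [ 0.54116434 -0.22546594  0.01254061]
```

Call:
jog_arm(
  moves=[
    [[0, 3.5, 1.5, 0, 0, 0, 0], [0, 3.5, 1.5, 0, 0, 0, 0], [0, 3.5, 1.5, 0, 0, 0, 0], [0, 3.5, 1.5, 0, 0, 0, 0], [0, 3.5, 1.5, 0, 0, 0, 0], [0, 3.5, 1.5, 0, 0, 0, 0], [0, 3.5, 1.5, 0, 0, 0, 0], [0, 3.5, 1.5, 0, 0, 0, 0], [0, 3.5, 1.4, 0, 0, 0, 0], [0, 3.2, 1.3, 0, 0, 0, 0], [0, 0, 0, 0, 0, 0, 0]],
  ],
)

```text
time: 4.47
tool_pos: [0.6356, 0.1284, 0.3993]
tool_rot: [-0.001, 0.74, 0.673, -0.0]
contact_force: [0.3, -0.3, 0.7]
gripper_width: -0.0
grasp_force: 0.0
```

```bash
python3 - <<'E'
from h import *
f=grab_frame('wrist'); cv2.imwrite('pics/w1.png',f['color']); s=state()
print(s['tool_pos'])
g=grab_frame('scene'); cv2.imwrite('pics/s2.png',cv2.resize(g['color'][120:300,260:480],(660,540)))
M=masks(f); b,_,c=blob(M['blue']); P=cloud(f,b); print(c,P.min(0),P.max(0),len(P))
m=np.median(P,0); U,S,V=np.linalg.svd(P-m,full_matrices=False); print('lid plane',m,V[2],S)
E
```

```text
[0.63485788 0.12612826 0.39965185]
[256.48339278 121.17822113] [0.52965596 0.12119877 0.10785593] [0.64911411 0.26938958 0.31734204] 17873
lid plane [0.60244636 0.20853514 0.28851542] [ 0.93968605 -0.09128236  0.3296326 ] [5.71371627 4.78103201 0.53122333]
```

View pics/s2.png

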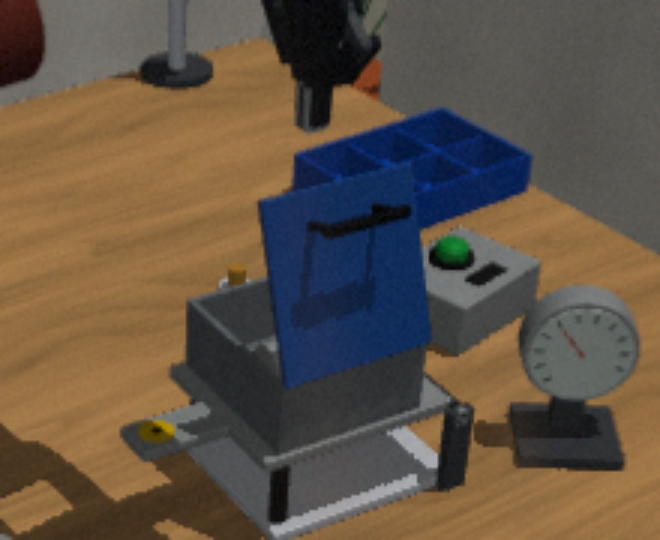

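Call:
jog_arm(
  moves=[
    [[0, 0.7, 0, 0, 0, 0, 0], [0, 0, 0, 1, 0, 0, 0], [0, 0, 0, 2, 0, 0, 0], [0, 0, 0, 2, 0, 0, 0], [0, 0, 0, 2, 0, 0, 0], [0, 0, 0, 2, 0, 0, 0], [0, 0, 0, 1.5, 0, 0, 0], [0, 0, 0, 0.8, 0, 0, 0], [0, 0, -1, 0, 0, 0, 0], [0, 0, -0.5, 0, 0, 0, 0], [0, 0, 0, 0, 0, 0, 0]],
  ],
)

```text
time: 5.48
tool_pos: [0.6191, 0.1342, 0.2903]
tool_rot: [0.001, 0.741, 0.672, 0.001]
contact_force: [0.0, -0.4, 0.3]
gripper_width: 0.001
grasp_force: 0.0
```

Call:
jog_arm(
  moves=[
    [[0, 0, -0.3, 0.1, 0, 0, 0], [0, 0, -0.3, 0.1, 0, 0, 0], [0, 0, -0.3, 0.1, 0, 0, 0], [0, 0, -0.56, 0.22, 0, 0, 0], [0, 0, -0.56, 0.22, 0, 0, 0], [0, 0, -0.56, 0.23, 0, 0, 0], [0, 0, -0.56, 0.24, 0, 0, 0], [0, 0, -0.56, 0.25, 0, 0, 0], [0, 0, -0.43, 0.29, 0, 0, 0], [0, 0, -0.43, 0.29, 0, 0, 0], [0, 0, -0.43, 0.3, 0, 0, 0], [0, 0, -0.42, 0.3, 0, 0, 0], [0, 0, -0.42, 0.31, 0, 0, 0], [0, 0, 0, 0, 0, 0, 0]],
  ],
)

```text
time: 6.65
tool_pos: [0.5605, 0.1398, 0.2577]
tool_rot: [-0.001, 0.74, 0.672, -0.001]
contact_force: [-0.1, -0.4, 1.4]
gripper_width: 0.001
grasp_force: 0.0
```

```bash
cat > lid.py <<'E'
from h import *
f=grab_frame('scene'); b,_,c=blob(masks(f)['blue']&(np.indices((480,640))[1]>330)&(np.indices((480,640))[0]>160)); P=cloud(f,b); P=P[(abs(P[:,0]-.56)<.13)&(abs(P[:,1]-.2)<.09)&(P[:,2]>.15)]
P=P[::2]; m=np.median(P,0)
for k in range(4):
    V=np.linalg.svd(P-P.mean(0),full_matrices=False)[2]; d=abs((P-P.mean(0))@V[2]); P=P[d<max(.004,2*d.std())] if k<3 else P
n=V[2]*np.sign(V[2][2]); print(n,np.arctan2(np.hypot(*n[:2]),n[2]),len(P),P.max(0)); s=state(); print(s['tool_pos'],s['contact_force'])
E
python3 lid.py
```

```text
[ 0.72564231 -0.07001056  0.6845011 ] 0.8168771929188785 1174 [0.65038461 0.27540865 0.28351265]
[0.5608516  0.13975177 0.25799933] [0.39827593 0.55762811 0.17287259]
```

Call:
jog_arm(
  moves=[
    [[0, 0, -0.36, 0.37, 0, 0, 0], [0, 0, -0.36, 0.37, 0, 0, 0], [0, 0, -0.36, 0.38, 0, 0, 0], [0, 0, -0.36, 0.38, 0, 0, 0], [0, 0, -0.36, 0.38, 0, 0, 0], [0, 0, -0.28, 0.44, 0, 0, 0], [0, 0, -0.28, 0.44, 0, 0, 0], [0, 0, -0.28, 0.44, 0, 0, 0], [0, 0, -0.27, 0.44, 0, 0, 0], [0, 0, -0.27, 0.44, 0, 0, 0], [0, 0, -0.18, 0.48, 0, 0, 0], [0, 0, -0.18, 0.48, 0, 0, 0], [0, 0, -0.18, 0.48, 0, 0, 0], [0, 0, -0.18, 0.48, 0, 0, 0], [0, 0, -0.18, 0.48, 0, 0, 0], [0, 0, -0.1, 0.4, 0, 0, 0], [0, 0, -0.1, 0.4, 0, 0, 0], [0, 0, -0.1, 0.4, 0, 0, 0], [0, 0, -0.1, 0.4, 0, 0, 0], [0, 0, 0, 0.3, 0, 0, 0]],
  ],
)

```text
time: 8.37
tool_pos: [0.5167, 0.1441, 0.1745]
tool_rot: [-0.0, 0.741, 0.672, -0.0]
contact_force: [-0.1, -0.5, -0.1]
gripper_width: -0.003
grasp_force: 0.2
```

Call:
jog_arm(
  moves=[
    [[0, 0, 0, 0.25, 0, 0, 0], [0, 0, 0, 0.2, 0, 0, 0], [0, 0, 0, 0.2, 0, 0, 0], [0, 0, 0, 0, 0, 0, 0]],
  ],
)

```text
time: 8.7
tool_pos: [0.5169, 0.144, 0.1704]
tool_rot: [-0.0, 0.741, 0.672, -0.0]
contact_force: [-5.6, -0.2, 9.7]
gripper_width: -0.003
grasp_force: 4.7
```

```bash
python3 lid.py
```

```text
return _methods._mean(a, axis=axis, dtype=dtype,
  ret = um.true_divide(
lid.py:5: RuntimeWarning: Mean of empty slice.
  V=np.linalg.svd(P-P.mean(0),full_matrices=False)[2]; d=abs((P-P.mean(0))@V[2]); P=P[d<max(.004,2*d.std())] if k<3 else P
Traceback (most recent call last):
  File "lid.py", line 5, in <module>
    V=np.linalg.svd(P-P.mean(0),full_matrices=False)[2]; d=abs((P-P.mean(0))@V[2]); P=P[d<max(.004,2*d.std())] if k<3 else P
                                                                             ~^^^
IndexError: index 2 is out of bounds for axis 0 with size 0
```

Call:
jog_arm(
  moves=[
    [[0, 0, 0, 0.12, 0, 0, 0], [0, 0, 0, 0, 0, 0, 0], [0, 0, 0, -0.5, 0, 0, 0], [0, 0, 0, -2, 0, 0, 0], [0, 0, 0, -3, 0, 0, 0], [0, 0, 0, -3, 0, 0, 0], [4, 0, 0, -2, 0, 0, 0], [8.5, -2.5, 0.5, -1, 0, 0, 0.03], [8.5, -3.5, 0.6, 0, 0, 0, 0.03], [8.5, -3.5, 0.6, 0, 0, 0, 0.03], [8.5, -3.5, 0.6, 0, 0, 0, 0.03], [8.5, -3.5, 0.6, 0, 0, 0, 0.03], [8.5, -3.5, 0.5, 0, 0, 0, 0.035], [8.5, -3.5, 0.3, 0, 0, 0, 0], [8.5, -3.5, 0.3, 0, 0, 0, 0], [8.5, -3.5, 0.3, 0, 0, 0, 0], [8.5, -3.5, 0.3, 0, 0, 0, 0], [8.5, -2.5, 0, 0, 0, 0, 0], [8.5, 0, 0, 0, 0, 0, 0]],
  ],
)

```text
time: 10.33
tool_pos: [0.4799, -0.2241, 0.282]
tool_rot: [0.0, 0.801, 0.599, -0.001]
contact_force: [1.5, 0.1, -0.0]
gripper_width: 0.996
grasp_force: 0.0
```

```bash
cat > look.py <<'E'
from h import *
import sys
s=state(); R=Ro.from_quat(s['tool_rot'][[1,2,3,0]]).as_matrix(); print('tcp',s['tool_pos'],'yaw',np.degrees(np.arctan2(R[1,0],R[0,0])),s['contact_force'],'t',s['time'])
for n in sys.argv[1:]:
    f=grab_frame(n); cv2.imwrite(f'pics/{n}_{s["time"]:.1f}.png',f['color']); M=masks(f)
    y=M['yel'] 
    if y.sum()>30:
        b,st,c=blob(y); print(n,'yel',st[4],c,pts(f,[c],.092),'depth',np.median(cloud(f,b),0))
    b,_,c=blob(M['red']); P=cloud(f,b)
    Q=P[(P[:,2]>.005)&(P[:,2]<.019)]; r=cv2.minAreaRect((Q[:,:2]*1000).astype(np.float32)); print('base',r)
    T=P[(P[:,2]>.050)&(P[:,2]<.066)]; print('block',T.mean(0),cv2.minAreaRect((T[:,:2]*1000).astype(np.float32)) if len(T)>5 else '')
    for d in regions_of('saddle_top',f)[:2]:
        P=cloud(f,d['pixels']); P=P[(P[:,2]>.06)&(P[:,2]<.076)]; print('saddle',d['p'],d['rect'],pts(f,[d['rect'][:2]],.068),len(P), P.mean(0) if len(P) else '', cv2.minEnclosingCircle((P[:,:2]*1000).astype(np.float32)) if len(P) else '')
    for d in regions_of('handle_pad',f)[:1]: print('pad',d['p'],d['rect'],pts(f,[d['rect'][:2]],.105))
E
python3 look.py wrist top
```

```text
tcp [ 0.47990486 -0.22411952  0.28198131] yaw 73.5413815262712 [ 1.46206559  0.13235976 -0.01942364] t 10.3333
base ((545.3502807617188, -234.28208923339844), (271.732666015625, 78.53056335449219), 74.23621368408203)
block [ 0.54731124 -0.22711854  0.05721816] ((544.9080200195312, -238.00015258789062), (60.32768630981445, 44.4033317565918), 74.00154876708984)
saddle 0.8 [396.6, 65.7, 46.0, 50.6] [[ 0.57301638 -0.13129287  0.068     ]] 1873 [ 0.57382403 -0.13259229  0.06735694] ((574.1768188476562, -132.53713989257812), 19.899667739868164)
pad 0.75 [395.8, 282.5, 44.7, 144.3] [[ 0.52524881 -0.30181739  0.105     ]]
top yel 113 [319.99115044 234.53097345] [[0.54222527 0.05082322 0.092     ]] depth [0.54265425 0.05065684 0.09203855]
base ((555.1144409179688, -195.10585021972656), (190.09573364257812, 80.59078216552734), 74.16581726074219)
block [ 0.54490163 -0.22686333  0.05665113] ((545.1080932617188, -227.34591674804688), (41.24928665161133, 43.96718215942383), 74.15250396728516)
saddle 0.77 [395.3, 223.1, 13.0, 11.9] [[ 0.57072514 -0.13936493  0.068     ]] 194 [ 0.57245559 -0.13196559  0.06661909] ((572.5707397460938, -132.148681640625), 20.043439865112305)
pad 0.53 [443.4, 236.9, 4.7, 7.0] [[ 0.52711281 -0.24751414  0.105     ]]
```

Call:
jog_arm(
  moves=[
    [[8.5, 0.4, 1.6, 0, 0, 0, -0.01], [8.5, 0.4, 1.6, 0, 0, 0, 0], [8.5, 0.4, 1.6, 0, 0, 0, 0], [8.5, 0.3, 1.6, 0, 0, 0, 0], [8.5, 0, 0, 3, 0, 0, 0], [8.5, 0, 0, 3, 0, 0, 0], [8.5, 0, 0, 3, 0, 0, 0], [8.5, 0, 0, 3, 0, 0, 0], [8.5, 0, 0, 3, 0, 0, 0], [8.5, 0, 0, 2, 0, 0, 0], [8.5, 0, 0, 1, 0, 0, 0], [8.5, 0, 0, 0, 0, 0, 0]],
  ],
)

```text
time: 11.63
tool_pos: [0.5453, -0.2213, 0.0992]
tool_rot: [-0.003, 0.796, 0.605, -0.001]
contact_force: [-0.7, 0.0, -0.4]
gripper_width: 0.993
grasp_force: 0.0
```

```bash
python3 look.py wrist scene| cut -c1-150; python3 - <<'E'
from h import *
f=grab_frame('top'); cv2.imwrite('pics/t3.png',cv2.resize(f['color'][140:300,200:500],(750,400)))
D=cloud(f,np.ones((480,640),bool)); P=D[(abs(D[:,0]-.56)<.05)&(abs(D[:,1]-.2)<.06)]; print(np.percentile(P[:,2],[5,30,50,70,95]))
E
```

```text
tcp [ 0.54531546 -0.22128734  0.09920768] yaw 74.49711255722686 [-0.68471034  0.01646855 -0.41180162] t 11.6333
base ((545.61279296875, -235.83139038085938), (273.90826416015625, 78.70309448242188), 74.20283508300781)
block [ 0.54805788 -0.22588897  0.05712673] ((544.9210815429688, -237.11776733398438), (58.5042724609375, 44.168434143066406), 73.95138549804688)
saddle 0.65 [329.2, 77.6, 100.1, 101.2] [[ 0.57393232 -0.13126047  0.068     ]] 7658 [ 0.57459642 -0.13208334  0.06737741] ((574.6759643554688, -132.3
saddle 0.56 [327.5, 392.6, 25.6, 115.6] [[ 0.53331447 -0.27827475  0.068     ]] 1878 [ 0.53235261 -0.28156342  0.0681205 ] ((533.3814697265625, -281.0
pad 0.72 [328.1, 393.2, 27.4, 123.0] [[ 0.54086869 -0.249459    0.105     ]]
scene yel 65 [311.70769231 263.04615385] [[0.54383075 0.05092725 0.092     ]] depth [0.54458597 0.05034566 0.09265307]
base ((547.8140258789062, -236.58009338378906), (273.0421142578125, 87.90782928466797), 74.29032897949219)
block [ 0.55283266 -0.22920916  0.05580488] ((549.1381225585938, -228.65219116210938), (37.15993881225586, 49.21016311645508), 74.12596130371094)
saddle 0.53 [254.8, 305.1, 15.9, 14.6] [[ 0.58297631 -0.14307646  0.068     ]] 137 [ 0.57808907 -0.13453812  0.06672562] ((577.5284423828125, -133.067
pad 0.85 [180.5, 314.9, 58.4, 14.0] [[ 0.55797219 -0.3202615   0.105     ]]
[0.16575917 0.16826444 0.16949938 0.17070179 0.17363681]
```

View pics/t3.png

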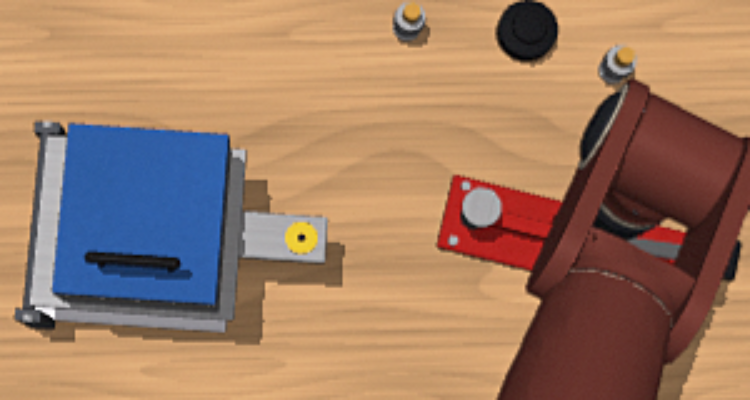

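Call:
jog_arm(
  moves=[
    [[8.5, -0.6, 0.2, 1, 0, 0, 0.005], [8.5, 0, 0, 1.5, 0, 0, 0], [8.5, 0, 0, 1.5, 0, 0, 0], [8.5, 0, 0, 1.5, 0, 0, 0], [8.5, 0, 0, 1.2, 0, 0, 0], [8.5, 0, 0, 0.8, 0, 0, 0], [8.5, 0, 0, 0.2, 0, 0, 0], [8.5, 0, 0, 0, 0, 0, 0], [6, 0, 0, 0, 0, 0, 0], [5, 0, 0, 0, 0, 0, 0], [4.5, 0, 0, 0, 0, 0, 0], [4, 0, 0, 0, 0, 0, 0], [4, 0, 0, 0, 0, 0, 0], [4, 0, 0, 0, 0, 0, 0], [4, 0, 0, 0, 0, 0, 0]],
  ],
)

```text
time: 13.23
tool_pos: [0.5476, -0.2298, 0.0265]
tool_rot: [0.001, 0.798, 0.603, 0.0]
contact_force: [-2.9, 0.5, 6.7]
gripper_width: 0.503
grasp_force: 65.1
```

```bash
python3 look.py wrist top| cut -c1-170; python3 -c "
from plant import *;s=state();print(s['gripper_width'],s['grasp_force'],s['ft_torque'],s['joint_pos'])"
```

```text
tcp [ 0.54755344 -0.22980137  0.02653764] yaw 74.13686252329498 [-2.89002761  0.54668021  6.67188501] t 13.2333
base ((552.6268920898438, -211.27911376953125), (201.4294891357422, 78.80563354492188), 74.33488464355469)
block [ 0.5485819  -0.22500141  0.05699711] ((545.1167602539062, -237.2318115234375), (59.320838928222656, 43.893333435058594), 74.32372283935547)
saddle 0.74 [317.8, 57.1, 176.5, 114.3] [[ 0.57263958 -0.13908037  0.068     ]] 16149 [ 0.57328953 -0.13753286  0.06738248] ((574.697509765625, -132.84136962890625), 19.9
pad 0.83 [319.9, 434.1, 41.9, 42.8] [[ 0.5529962  -0.20957426  0.105     ]]
top yel 121 [320.04132231 234.5785124 ] [[0.54210445 0.05070381 0.092     ]] depth [0.54157451 0.0507173  0.09193913]
base ((566.1624755859375, -156.39495849609375), (109.14299011230469, 80.29838562011719), 73.39569091796875)
block [nan nan nan] 
saddle 0.74 [394.0, 222.8, 15.3, 14.2] [[ 0.57156668 -0.13614712  0.068     ]] 181 [ 0.57188701 -0.13118882  0.06705581] ((572.8230590820312, -131.34664916992188), 19.473
saddle 0.7 [256.9, 225.6, 67.2, 69.3] [[0.57259254 0.20706266 0.068     ]] 0  
pad 0.55 [475.3, 243.1, 39.2, 18.5] [[ 0.51010521 -0.3236264   0.105     ]]
0.5029685595035557 65.12380599975586 [0.1150263  0.41664886 0.0290835 ] [-5.22566524e-01  1.90585263e-01  1.82864838e+00 -1.67435832e-04
  1.12133660e+00 -2.45597554e-01]look.py:11: RuntimeWarning: Mean of empty slice.
  T=P[(P[:,2]>.050)&(P[:,2]<.066)]; print('block',T.mean(0),cv2.minAreaRect((T[:,:2]*1000).astype(np.float32)) if len(T)>5 else '')
  ret = um.true_divide(
```

Call:
jog_arm(
  moves=[
    [[4, 0, 0, -0.3, 0, 0, 0], [4, 0, 0, 0, 0, 0, -0.02], [4, 0, 0, 0, 0, 0, -0.02], [4, 0, 0, 0, 0, 0, -0.02], [4, 0, 0, 0, 0, 0, -0.02], [4, 0, 0, 0, 0, 0, -0.02], [4, 0, 0, 0, 0, 0, -0.02], [4, 0, 0, 0, 0, 0, -0.02], [4, 0, 0, 0, 0, 0, -0.02], [4, 0, 0, 0, 0, 0, -0.02], [4, 1, -0.3, 0, 0, 0, 0], [4, 1, -0.3, 0, 0, 0, 0], [4, 1, -0.3, 0, 0, 0, 0], [4, 1, -0.3, 0, 0, 0, 0], [4, 1, -0.3, 0, 0, 0, 0], [4, 1, -0.3, 0, 0, 0, 0], [4, 1, -0.3, 0, 0, 0, 0], [4, 1, -0.3, 0, 0, 0, 0], [4, 1, -0.3, 0, 0, 0, 0], [4, 1, -0.4, 0, 0, 0, 0]],
  ],
)

```text
time: 15.2
tool_pos: [0.5259, -0.1259, 0.0285]
tool_rot: [0.0, 0.741, 0.672, 0.0]
contact_force: [0.9, 0.1, -8.8]
gripper_width: 0.507
grasp_force: 63.5
```

Call:
jog_arm(
  moves=[
    [[4, 1, 0, 0, 0, 0, 0], [4, 1, 0, 0, 0, 0, 0], [4, 0, 0, 0, 0, 0, 0], [4, 0, 0, 0, 0, 0, 0]],
  ],
)

```text
time: 15.53
tool_pos: [0.5281, -0.1065, 0.0284]
tool_rot: [0.0, 0.74, 0.672, -0.0]
contact_force: [0.4, -0.2, -8.4]
gripper_width: 0.501
grasp_force: 63.4
```

```bash
python3 look.py wrist top scene 2>/dev/null| cut -c1-230; ls pics
```

```text
tcp [ 0.52811732 -0.10653383  0.0284068 ] yaw 84.51184588456418 [ 0.43726997 -0.22209996 -8.35838505] t 15.5333
base ((529.5432739257812, -87.30475616455078), (201.09642028808594, 79.21472930908203), 84.4542236328125)
block [ 0.52846305 -0.1012271   0.05866982] ((527.3425903320312, -114.0638656616211), (59.04151916503906, 43.66185760498047), 84.6312026977539)
saddle 0.9 [317.6, 56.3, 176.1, 112.6] [[ 0.53662629 -0.01237486  0.068     ]] 16114 [ 0.5370152  -0.01111231  0.06922601] ((537.4548950195312, -6.628280162811279), 19.983264923095703)
pad 0.92 [319.1, 435.8, 41.9, 41.5] [[ 0.52965801 -0.08791439  0.105     ]]
top yel 121 [320.03305785 234.53719008] [[0.54220741 0.05072112 0.092     ]] depth [0.54267797 0.05070296 0.09198852]
base ((534.302978515625, -24.53472900390625), (94.46221160888672, 79.69935607910156), 83.9668960571289)
block [ 0.51755199 -0.00964837  0.0564336 ] 
saddle 0.78 [344.9, 237.9, 13.6, 13.9] [[ 0.53622235 -0.01173791  0.068     ]] 175 [ 0.53658895 -0.00697074  0.06860223] ((536.4009399414062, -7.427616119384766), 18.896276473999023)
pad 0.74 [164.6, 199.1, 56.
[... 157 characters left out ...]
231695]
base ((529.6390991210938, -114.09135437011719), (273.7042541503906, 87.06839752197266), 84.20500183105469)
block [ 0.53155626 -0.11959852  0.05815561] ((528.7802734375, -119.24625396728516), (13.219066619873047, 44.78052520751953), 66.56997680664062)
saddle 0.48 [291.3, 279.6, 16.0, 15.9] [[ 0.54727178 -0.01499491  0.068     ]] 131 [ 0.54229676 -0.00870372  0.06832408] ((539.6321411132812, -7.493483066558838), 21.252544403076172)
pad 0.88 [223.9, 294.6, 51.8, 9.4] [[ 0.54758557 -0.20509177  0.105     ]]
s1.png
s2.png
scene0.png
scene_11.6.png
scene_15.5.png
t1.png
t3.png
top0.png
top_10.3.png
top_13.2.png
top_15.5.png
w1.png
wrist_10.3.png
wrist_11.6.png
wrist_13.2.png
wrist_15.5.png
```

Call:
jog_arm(
  moves=[
    [[4, 0, 0, 0.15, 0, 0, 0], [4, 0.8, 0, 0, 0, 0, 0], [4, 0.8, 0, 0, 0, 0, 0], [4, 0.8, 0, 0, 0, 0, 0], [4, 0.8, 0, 0, 0, 0, 0], [4, 0.8, 0, 0, 0, 0, 0], [4, 0.8, 0, 0, 0, 0, 0], [4, 0.6, 0, 0, 0, 0, 0], [4, 0.4, 0, 0, 0, 0, 0], [4, 0, 0, 0, 0, 0, 0], [4, 0, 0, 0, 0, 0, 0]],
  ],
)

```text
time: 16.9
tool_pos: [0.5335, -0.0492, 0.0268]
tool_rot: [0.0, 0.74, 0.672, -0.0]
contact_force: [0.7, -0.3, -8.7]
gripper_width: 0.504
grasp_force: 63.5
```

```bash
python3 look.py wrist top scene 2>/dev/null| cut -c1-170; python3 - <<'E'
import cv2,glob
w=cv2.imread(sorted(glob.glob('pics/wrist_16*'))[-1]); t=cv2.imread(sorted(glob.glob('pics/top_16*'))[-1])[180:290,270:416]
s=cv2.imread(sorted(glob.glob('pics/scene_16*'))[-1])[225:335,240:386]
import numpy as np
cv2.imwrite('pics/m1.png',np.hstack([cv2.resize(w,(360,270)),cv2.resize(t,(360,270))][:2])[:, :] if 0 else np.hstack([cv2.resize(t,(400,301)),cv2.resize(s,(400,301))])); cv2.imwrite('pics/w5.png',w)
E
```

```text
tcp [ 0.53351203 -0.04919338  0.02682216] yaw 84.47752414595433 [ 0.69258783 -0.3299602  -8.65832026] t 16.9
wrist yel 13419 [319.39101274  44.03241672] [[0.54243923 0.04407609 0.092     ]] depth [0.54212615 0.04423849 0.092475  ]
base ((532.7892456054688, -56.11260986328125), (149.13612365722656, 78.41280364990234), 84.65036010742188)
block [ 0.53387838 -0.04420234  0.05725506] ((532.842529296875, -56.139522552490234), (57.97310256958008, 44.07852554321289), 84.84549713134766)
pad 0.84 [321.3, 435.5, 44.0, 43.7] [[ 0.53569209 -0.0290336   0.105     ]]
top yel 122 [319.99180328 234.56557377] [[0.54213943 0.05082406 0.092     ]] depth [0.54171673 0.05081491 0.09195097]
base ((540.139892578125, 38.29460525512695), (80.33252716064453, 81.03128051757812), 81.63858795166016)
block [nan nan nan] 
pad 0.55 [413.5, 241.9, 19.4, 21.1] [[ 0.51660927 -0.17433749  0.105     ]]
scene yel 65 [311.70769231 263.04615385] [[0.54383075 0.05092725 0.092     ]] depth [0.54456044 0.05059294 0.09225427]
base ((535.6857299804688, -57.361297607421875), (276.5860290527344, 84.47599029541016), 83.9493637084961)
block [ 0.53624219 -0.0603722   0.05627361] ((536.2679443359375, -62.84618377685547), (16.203359603881836, 42.24672317504883), 62.497413635253906)
saddle 0.16 [329.2, 357.8, 17.2, 25.6] [[ 0.82693746 -0.09679996  0.068     ]] 0  
pad 0.82 [245.5, 290.3, 52.4, 11.0] [[ 0.56185158 -0.15456942  0.105     ]]
```

View pics/m1.png

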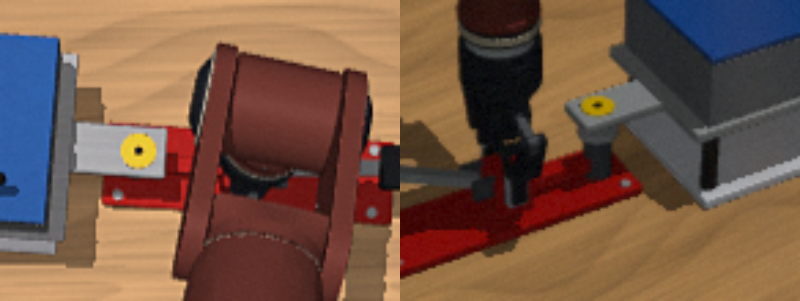

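View pics/w5.png

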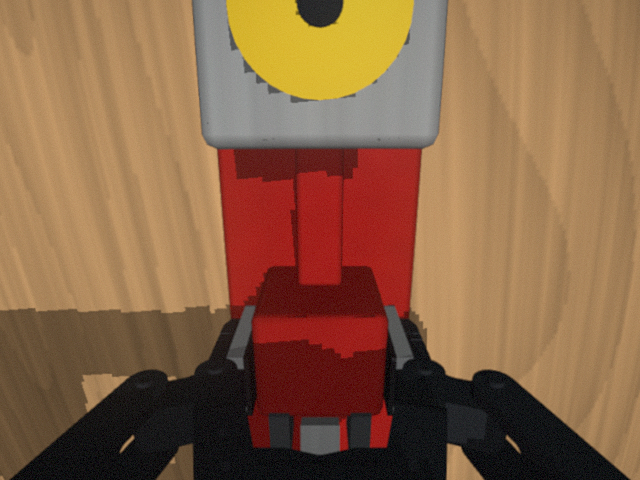

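```bash
python3 - <<'E'
from h import *
f=grab_frame('wrist'); print('dot',pts(f,[[320,4],[320,27]],.092))
m=masks(f)['yel']; v,u=np.nonzero(m); 
# circle fit on outer edge of lower half
cnt=max(cv2.findContours(m.astype(np.uint8),0,1)[0],key=cv2.contourArea)[:,0]; cnt=cnt[(cnt[:,1]>30)&(abs(cnt[:,0]-320)>25)]
P=pts(f,cnt,.092)[:,:2]; A=np.c_[2*P,np.ones(len(P))]; c=np.linalg.lstsq(A,(P**2).sum(1),rcond=None)[0]; print('yel circ',c[:2],np.sqrt(c[2]+c[0]**2+c[1]**2))
s=state();R=Ro.from_quat(s['tool_rot'][[1,2,3,0]]).as_matrix(); print('lift in tool',R.T@(np.array([c[0],c[1],.092])-s['tool_pos']))
# block top corners / rear-front edges from wrist (z=.058): front edge row ~268, rear ~414
print('block top',pts(f,[[265,290],[375,290],[256,412],[387,412]],.058)-s['tool_pos'])
E
```

```text
dot [[0.54320816 0.05011287 0.092     ]
 [0.54284973 0.04646239 0.092     ]]
yel circ [0.54308706 0.05078439] 0.015878290226281476
lift in tool [ 0.1007156  -0.00016355 -0.06519827]
block top [[-0.0135285   0.03191384  0.031198  ]
 [ 0.0194951   0.0286596   0.031198  ]
 [-0.02332282 -0.01347481  0.031198  ]
 [ 0.02131339 -0.01789217  0.031198  ]]
```

Call:
jog_arm(
  moves=[
    [[4, 0, 0, 0.1, 0, 0, 0], [4, 0, 0, 0.1, 0, 0, 0], [4, 0, 0, 0, 0, 0, 0], [5.5, 0, 0, 0, 0, 0, 0], [7, 0, 0, 0, 0, 0, 0], [8, 0, 0, 0, 0, 0, 0], [8, 0, 0, 0, 0, 0, 0], [8, 0, 0, -1, 0, 0, 0], [8, 0, 0, -2, 0, 0, 0], [8, 0, 0, -3, 0, 0, 0], [8, 0, 0, -3, 0, 0, 0], [8, 0, 0, -3, 0, 0, 0], [8, 0, 0, -2, 0, 0, 0], [5, -2, 0, 0, 0, 0, 0], [0, -2, 0, 0, 0, 0, 0], [0, 0, 0, 0, 0, 0, 0]],
  ],
)

```text
time: 18.73
tool_pos: [0.5301, -0.0915, 0.1668]
tool_rot: [0.002, 0.741, 0.671, 0.0]
contact_force: [-0.7, 0.4, 0.5]
gripper_width: 0.533
grasp_force: 0.0
```

```bash
python3 look.py wrist top 2>/dev/null| cut -c1-170;  python3 - <<'E'
from h import *
f=grab_frame('wrist'); cv2.imwrite('pics/w6.png',f['color'])
m=masks(f)['yel'];(x,y),r=cv2.minEnclosingCircle(max(cv2.findContours(m.astype(np.uint8),0,1)[0],key=cv2.contourArea)); print(x,y,r,pts(f,[[x,y]],.092))
E
```

```text
tcp [ 0.53012358 -0.09154823  0.16682495] yaw 84.31672041195124 [-0.68989497  0.39785747  0.50910018] t 18.7333
wrist yel 429 [316.44289044   4.51282051] [[0.54176386 0.03860191 0.092     ]] depth [0.54170538 0.0385708  0.09246379]
base ((532.2818603515625, -65.44548034667969), (251.15576171875, 78.66236114501953), 84.64469909667969)
block [ 0.53404565 -0.04691504  0.0572773 ] ((533.9822998046875, -48.388771057128906), (40.24456787109375, 44.287357330322266), 84.59095764160156)
pad 0.56 [321.4, 317.0, 70.2, 214.7] [[ 0.52816273 -0.12216532  0.105     ]]
top yel 113 [319.99115044 234.53097345] [[0.54222527 0.05082322 0.092     ]] depth [0.54237882 0.05063843 0.09191632]
base ((538.0560913085938, 9.23211669921875), (142.71913146972656, 78.68634033203125), 84.71702575683594)
block [ 0.53301837 -0.04034366  0.05678485] ((532.826904296875, -40.80686950683594), (25.706789016723633, 44.793174743652344), 80.70588684082031)
saddle 0.51 [254.9, 224.6, 68.0, 72.4] [[0.57525274 0.21203558 0.068     ]] 0  
pad 0.54 [395.9, 240.6, 38.9, 18.9] [[ 0.5208051  -0.13193176  0.105     ]]
320.0 1.0 28.0179500579834 [[0.54235527 0.0428962  0.092     ]]
```

View pics/w6.png

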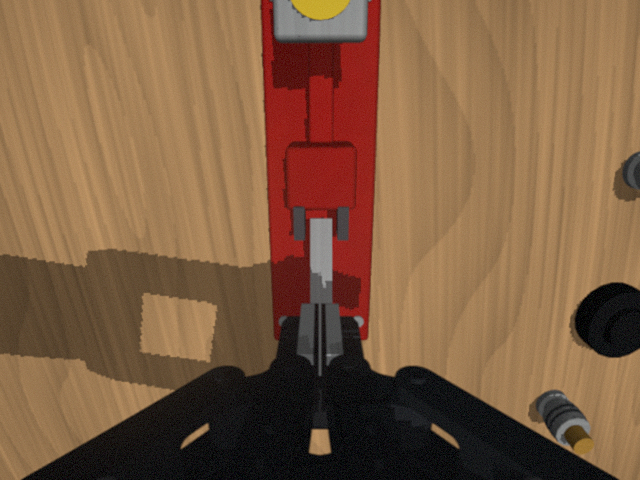

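Call:
jog_arm(
  moves=[
    [[0, -3, 0, 0, 0, 0, 0], [0, -3, 0, 0, 0, 0, 0], [0, -3.2, 0, 0, 0, 0, 0], [0, 0, 0, 1.5, 0, 0, 0], [0, 0, 0, 2, 0, 0, 0], [0, 0, 0, 1.5, 0, 0, 0], [0, 0, 0, 0.6, 0, 0, 0], [0, 0, 0, 0, 0, 0, 0]],
  ],
)

```text
time: 19.75
tool_pos: [0.5197, -0.1797, 0.1069]
tool_rot: [-0.002, 0.74, 0.672, -0.001]
contact_force: [-0.2, 2.1, 1.4]
gripper_width: -0.001
grasp_force: 0.6
```

Call:
jog_arm(
  moves=[
    [[0, 0, 0, 0.5, 0, 0, 0], [0, -0.2, 0, 0.5, 0, 0, 0], [0, -0.2, 0, 0.5, 0, 0, 0], [0, -0.2, 0, 0.5, 0, 0, 0], [0, -0.2, 0, 0.5, 0, 0, 0], [0, -0.2, 0, 0.5, 0, 0, 0], [0, -0.1, 0, 0.5, 0, 0, 0], [0, -0.1, 0, 0.5, 0, 0, 0], [0, -0.1, 0, 0.5, 0, 0, 0], [0, 0, 0, 0.5, 0, 0, 0], [0, 0, 0, 0.4, 0, 0, 0], [0, 0, 0, 0.3, 0, 0, 0], [0, 0, 0, 0, 0, 0, 0]],
  ],
)

```text
time: 20.83
tool_pos: [0.5198, -0.1945, 0.0517]
tool_rot: [0.001, 0.741, 0.672, -0.0]
contact_force: [1.9, 0.1, 5.4]
gripper_width: -0.002
grasp_force: 2.9
```

```bash
cat > tilt.py <<'E'
from h import *
s=state(); print(s['time'],s['tool_pos'],s['contact_force'])
for n in ['top','scene']:
    f=grab_frame(n); b,st,c=blob(masks(f)['yel']); print(n,'yel',c,np.median(cloud(f,b),0))
    if n=='scene': cv2.imwrite('pics/sc.png',f['color'])
    b,_,c=blob(masks(f)['red']); P=cloud(f,b); Q=P[(P[:,2]>.005)&(P[:,2]<.019)]; print('base',cv2.minAreaRect((Q[:,:2]*1000).astype(np.float32)))
    for d in regions_of('handle_pad',f)[:1]:
        P=cloud(f,d['pixels']); print('pad',d['p'],d['rect'],P.max(0) if len(P) else '')
E
python3 tilt.py
```

```text
20.8333 [ 0.51982468 -0.19445242  0.05168885] [1.94007188 0.08171994 5.38408675]
top yel [319.856 233.512] [0.54167131 0.05134147 0.10775784]
base ((532.2491455078125, -49.10890197753906), (259.36505126953125, 79.34255981445312), 84.5470199584961)
pad 0.55 [389.1, 243.7, 32.6, 9.7] [ 0.53992231 -0.07556672  0.06009825]
scene yel [312.01639344 258.09836066] [0.54500103 0.05106184 0.10812676]
base ((536.8722534179688, -57.927093505859375), (275.35882568359375, 85.81734466552734), 84.61109924316406)
pad 0.75 [356.6, 236.2, 113.9, 78.3] [0.65967109 0.4918759  0.22175012]
```

Call:
jog_arm(
  moves=[
    [[0, 0, 0, 0.2, 0, 0, 0], [0, 0, 0, 0.1, 0, 0, 0], [0, 0, 0, 0, 0, 0, 0], [0, 0, 0, 0, 0, 0, 0]],
  ],
)

```text
time: 21.37
tool_pos: [0.5199, -0.1945, 0.05]
tool_rot: [0.001, 0.741, 0.672, -0.0]
contact_force: [-0.9, 2.0, 9.3]
gripper_width: -0.001
grasp_force: 4.8
```

```bash
python3 tilt.py
```

```text
21.3667 [ 0.5199201  -0.19448843  0.05004384] [-0.92236918  2.04820844  9.29440341]
top yel [319.7768595  233.45454545] [0.54231782 0.05147489 0.10867621]
base ((532.2213134765625, -48.61418151855469), (258.5104675292969, 78.99351501464844), 84.6734390258789)
pad 0.6 [385.9, 240.6, 29.6, 10.7] [ 0.53475457 -0.07591751  0.05810424]
scene yel [312.10526316 257.63157895] [0.54338157 0.05207041 0.10933225]
base ((537.1373291015625, -57.878173828125), (275.5924987792969, 84.53562927246094), 85.90330505371094)
```

Call:
jog_arm(
  moves=[
    [[0, 0, 0, 0.15, 0, 0, 0], [0, 0, 0, 0.15, 0, 0, 0], [0, 0, 0, 0, 0, 0, 0], [0, 0, 0, 0, 0, 0, 0]],
  ],
)

```text
time: 21.9
tool_pos: [0.5201, -0.1945, 0.049]
tool_rot: [0.0, 0.74, 0.672, -0.0]
contact_force: [-5.5, 4.6, 19.9]
gripper_width: 0.0
grasp_force: 10.3
```

Call:
jog_arm(
  moves=[
    [[0, 0, 0, -0.5, 0, 0, 0], [0, 0, 0, -0.5, 0, 0, 0], [0, 0.1, 0, -0.5, 0, 0, 0], [0, 0.1, 0, -0.5, 0, 0, 0], [0, 0.1, 0, -0.5, 0, 0, 0], [0, 0.1, 0, -0.5, 0, 0, 0], [0, 0.1, 0, -0.5, 0, 0, 0], [0, 0.2, 0, -0.6, 0, 0, 0], [0, 0.2, 0, -0.6, 0, 0, 0], [0, 0.2, 0, -0.6, 0, 0, 0], [0, 0.2, 0, -0.6, 0, 0, 0], [0, 0.2, 0, -0.6, 0, 0, 0], [0, 0, 0, -0.6, 0, 0, 0], [0, 0, 0, -0.8, 0, 0, 0], [0, 0, 0, 0, 0, 0, 0], [0, 0, 0, 0, 0, 0, 0], [0, 0, 0, 0, 0, 0, 0], [0, 0, 0, 0, 0, 0, 0], [0, 0, 0, 0, 0, 0, 0], [0, 0, 0, 0, 0, 0, 0]],
  ],
)

```text
time: 23.57
tool_pos: [0.5206, -0.1786, 0.1243]
tool_rot: [-0.0, 0.741, 0.672, -0.0]
contact_force: [-0.2, 0.2, 0.9]
gripper_width: -0.003
grasp_force: 0.0
```

```bash
python3 tilt.py; python3 look.py wrist 2>/dev/null | cut -c1-170; python3 - <<'E'
import cv2
s=cv2.imread('pics/sc.png')[215:345,200:400]; cv2.imwrite('pics/sc2.png',cv2.resize(s,(800,520)))
E
```

```text
23.5667 [ 0.52061749 -0.17864701  0.12433419] [-0.24373967  0.21347041  0.88904357]
top yel [319.99180328 234.56557377] [0.54148953 0.05088334 0.09246294]
base ((532.4890747070312, -44.73875427246094), (250.98341369628906, 79.82112884521484), 84.47013854980469)
pad 0.71 [385.1, 240.4, 32.8, 10.1] [ 0.53683429 -0.07530459  0.09328809]
scene yel [311.65079365 263.14285714] [0.54463899 0.05016559 0.09201968]
base ((536.7401123046875, -57.52606201171875), (274.6483459472656, 84.07266235351562), 83.7986831665039)
pad 0.71 [245.2, 289.5, 51.9, 14.6] [ 0.54704483 -0.0555963   0.12633198]
tcp [ 0.52082819 -0.17869235  0.12466811] yaw 84.44318420983272 [-0.93585174 -0.52368103 -0.13195594] t 23.7667
base ((527.5305786132812, -114.27781677246094), (155.13511657714844, 78.84379577636719), 84.49649810791016)
block [ 0.53315047 -0.05746681  0.05726133] ((533.130615234375, -57.84174346923828), (20.758258819580078, 44.26857376098633), 84.90397644042969)
pad 0.73 [321.6, 197.8, 93.6, 274.9] [[ 0.52617531 -0.13139533  0.105     ]]
```

View pics/sc2.png

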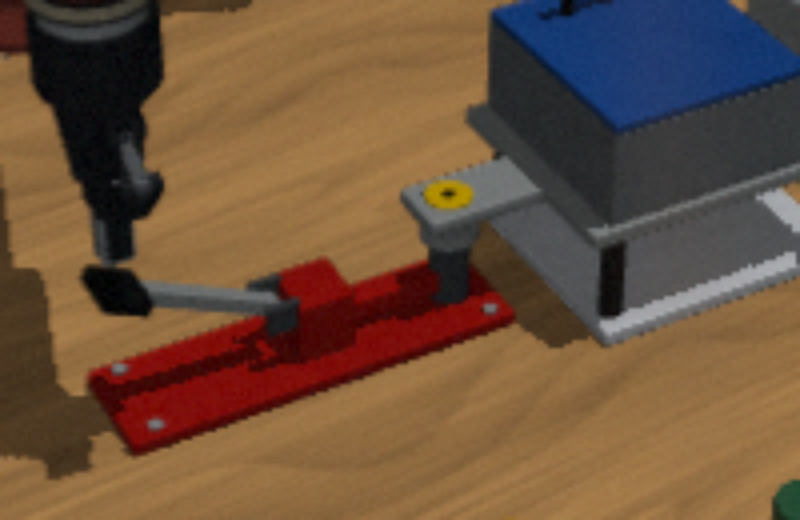

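Call:
jog_arm(
  moves=[
    [[0, 0, 0, 0.8, 0, 0, 0], [0, 0, 0, 0.7, 0, 0, 0], [0, 0, 0, 0.5, 0, 0, 0], [0, -0.2, 0, 0.5, 0, 0, 0], [0, -0.2, 0, 0.5, 0, 0, 0], [0, -0.2, 0, 0.5, 0, 0, 0], [0, -0.2, 0, 0.5, 0, 0, 0], [0, -0.2, 0, 0.5, 0, 0, 0], [0, -0.2, 0, 0.5, 0, 0, 0], [0, -0.1, 0, 0.5, 0, 0, 0], [0, -0.1, 0, 0.5, 0, 0, 0], [0, -0.1, 0, 0.5, 0, 0, 0], [0, 0, 0, 0.4, 0, 0, 0], [0, 0, 0, 0.3, 0, 0, 0], [0, 0, 0, 0.2, 0, 0, 0], [0, 0, 0, 0.2, 0, 0, 0], [0, 0, 0, 0.15, 0, 0, 0], [0, 0, 0, 0.1, 0, 0, 0], [0, 0, 0, 0, 0, 0, 0], [0, 0, 0, 0, 0, 0, 0]],
  ],
)

```text
time: 25.58
tool_pos: [0.52, -0.1943, 0.0492]
tool_rot: [0.0, 0.74, 0.672, -0.0]
contact_force: [-7.8, 5.3, 20.0]
gripper_width: -0.001
grasp_force: 9.6
```

```bash
python3 tilt.py
```

```text
25.5833 [ 0.52004834 -0.19431631  0.04918996] [-7.75836735  5.3380632  20.00444436]
top yel [319.90322581 233.5       ] [0.5419558 0.051411  0.109038 ]
base ((532.3894653320312, -48.843536376953125), (259.0034484863281, 79.29458618164062), 84.71524810791016)
pad 0.53 [387.9, 244.8, 30.7, 11.5] [ 0.53461454 -0.07593147  0.05957069]
scene yel [312.01724138 257.65517241] [0.54539489 0.0516986  0.11007864]
base ((537.0567016601562, -56.387939453125), (276.7183532714844, 84.82374572753906), 84.2459487915039)
pad 0.72 [356.6, 234.6, 112.5, 77.3] [0.65518995 0.48724485 0.22056374]
```

At the stop with 20 N, plate raised about 17 mm, jack in place.

```bash
python3 -c "
from plant import *
print(job_done())"
```

```text
the job is handed in; nothing more can be done
None
```

The job is handed in: the lid is closed, the saddle is centred under the lift point to within about 1 mm by measurement, and the handle went one full stroke down and all the way back up. It is now held fully down at its stop with about 20 N, tilting the plate about 0.065 rad; the robot clock stood at about 26 s of the 72 s allowed.

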